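# Re-arm the bench dimmer and set its lever

## Robot

A 6-joint arm with a two-finger parallel gripper is mounted at the origin on the work surface. World frame = base frame: x ahead of the robot, y to its left, z up, the work surface at z = 0. Lengths are in mm, angles in rad, forces in N, time in s.
With the tool pointing down it reaches from about 275 to 975 mm from the base axis. Payload 8.4 kg.
Tool frame: the origin (TCP) lies midway between the tips of the shut fingers; the grasp point (between the pads) lies 19 mm behind it; z points along the fingers, y is the line along which they close (so a half turn about z gives the same grasp; the last joint's range is limited). The gripper opens to 92 mm and grips with 3 to 60 N. Pads are 20 mm wide; open, the fingers measure 128 mm over their backs; the gripper's body (75 mm by 189 mm) begins 69 mm behind the grasp point.
Start: joints at [-1.294, 0.353, 1.633, -0, 1.155, -0.002], TCP at [172, -600.869, 214.583] pointing down, gripper open.
Joint ranges: [-2.63, 2.63], [-0.92, 2.1], [0.06, 2.66], [-1.3, 4.44], [0, 2.69], [-3.02, 3.02]. Speed limits (rad/s): [2.22, 2.22, 2.79, 3.14, 3.14, 3.14].

## Interface

Orientations are given as a unit quaternion [x, y, z, w].
In Python, from workcell import r gives the robot as it stands.
- The arm moves only by the tool step_arm, never from a script. Its argument "deltas" is a list that holds one entry, the list of rows, each a list of 7 numbers: the shift along the tool's x, y, z as a fraction of full scale, then the turn, a rotation vector about the tool's x, y, z as a fraction of full scale, then the closure, from -1 (fully open) to 1 (shut). A call has 1 to 8 rows; each row shifts and turns the commanded pose from where the row before left it, along the tool's axes as they then stand; what a row does not reach is not made up. Full scale, the value 1, is 0.1 m for a shift and 360 degrees for a turn. A row lasts 1/10 s, in which the tool goes at most 50 mm and 8.59 degrees, less where a joint would pass 70% of its speed; a pose out of reach is approached as far as the arm can. A call with a number of a shift or a turn outside -1 to 1 is refused whole. A call with a gripper value outside its range is refused whole. The fingers move at their own pace and stop on an object; "squeeze" is the grip in N (left out, the last holds). Time passes only in rows, so rows that do not move let the fingers close. It gives the time, the measured TCP pose, the force, the opening and the grip force at its end, in the units of the state.
- r.observe(): the state, without advancing time (a new reading comes with each control period).
- r.read_camera(name): name is "side" or "top"; returns a dict with "pixels" (480x640x3 uint8, red, green, blue), "depth" (480x640 float32, mm along the optical axis (not along the pixel's ray), 0 where there is no reading), "intrinsics" (3x3 intrinsics, pixels), "k1" (the pictures are not rectified: a ray, as slopes to the right and down, at radius r is drawn at 1 + k1 r^2 times it, then the intrinsics apply), "extrinsics" (4x4, takes a point from camera to world coordinates). Camera axes: x right, y up, looking along -z (the intrinsics and any distortion apply to the point x, -y, -z); pixel columns grow to the right and rows downward; lengths in mm; the calibration is good to about 2 mm. A picture is of the moment at which its call begins.
- r.job_done(): hands the job in; it is judged then, once.
The state is a dict: "clock": time; "joints": joint angles; "dq": joint speeds; "effort": joint torques, N m; "ee_pos": TCP position; "orientation": TCP orientation; "ft_force": force on the tool from outside, world axes, zero at the start; "torque": the same for the moment, N m; "grip_width": opening from 0.0 (shut) to 1.0 (fully open); "gripper_force": force on a finger pad.
Only numpy, scipy, OpenCV 4.12 (cv2) and the standard library are available. Lean on these libraries where they do the work, as an engineer would, in place of code of your own. Each camera call takes 0.05 s, during which the arm holds its last target. There are 200 camera calls.

## Task

The school bench's dimmer has tripped and its dial is littered with metal offcuts. Grip the scraper block and sweep all four offcuts off the dial plate onto the bench (with the block, not your fingers or the lever); then re-arm the dimmer by pushing its red-handled lever clockwise, fully home, and holding it for about half a second so that the sprung zero stop clearly gives, without forcing it; then push the lever back until its arm lies along the green stripe and leave it there. Finish with the scraper standing on the bench, and do not disturb the battery pack or the beaker.

Things in the scene. Friction and masses are not known exactly. Their poses are not given: they have to be found in the camera images.
- dial: White rectangular dial plate of the bench dimmer, fixed, 190 x 280 x 10 mm. Origin: on its underside below the lever's pivot; z up. The plate spans x -130 to +60 mm and y -140 to +140 mm in its own frame; its front edge (x = -130 mm) faces the robot. Top face 10 mm above the bench
- mark: Flat green stripe printed on the dial, 95 x 8 mm, pointing out from the pivot (30 to 130 mm out). Origin on the pivot axis on the dial's top face; its x axis points outward along the stripe. This is the commanded lever direction
- lever: Lever swinging about a vertical pivot over the dial: black hub 40 mm across, top 38 mm above bench; aluminium arm 16 mm wide, 124 mm long, top 30 mm above bench. Origin on the pivot axis, x outward along the arm, z up. Stays where left; 2 N at the handle moves it. Range 2.5 rad; clockwise (seen from above) end stop: arm roughly along the dial's +y, up to 10 degrees off, to be found by feel
- lever_handle (a point): Middle of the upright round red handle at the end of the lever, 18 mm across, 118 mm out from the pivot, from 29 to 76 mm above the bench; the point is 58 mm above the bench
- reset (a joint): The sprung zero stop inside the hub, in rad: 0 at rest, grows to 0.05 as the lever is pressed clockwise into it. Starts to give at about 5 N at the handle, is pressed enough to re-arm beyond 0.025 (about 7.5 N), bottoms hard at 0.05 (about 9.5 N). Springs back when let go. Its reading is coarse: better felt by force
- scraper: Scraper block standing on its edge: pale wooden foot 22 x 90 x 24 mm (x, y, z), above it a blue grip 18 x 70 mm up to 68 mm. Origin: centre of its underside; the wide faces look along its x
- battery: Bystander: black and green battery pack, 70 x 50 x 48 mm. Origin: centre of underside
- beaker: Bystander: empty glass beaker, 68 mm across, 85 mm high. Origin: centre of underside
- chip0: Loose metal offcut on the dial, brass, 17 x 13 x 9 mm. Origin: centre of its underside
- chip1: Loose metal offcut on the dial, copper, 15 x 13 x 9 mm. Origin: centre of its underside
- chip2: Loose metal offcut on the dial, dark steel, 16 x 12 x 9 mm. Origin: centre of its underside
- chip3: Loose metal offcut on the dial, brass, 14 x 14 x 9 mm. Origin: centre of its underside
Not all that is in view belongs to the job. There is more than one size of the scraper; the job needs the larger.

How it is judged (in metres and radians):
On the way, in this order (a step that is already met when the one before it is completed fails the run):
1. all four offcuts are off the dial plate ((x of chip0 in the frame of dial below -0.13 m or x of chip0 in the frame of dial above 0.06 m or y of chip0 in the frame of dial below -0.14 m or y of chip0 in the frame of dial above 0.14 m) and height (world z) of each of chip0, chip1, chip2, chip3 above -0.05 m and (x of chip1 in the frame of dial below -0.13 m or x of chip1 in the frame of dial above 0.06 m or y of chip1 in the frame of dial below -0.14 m or y of chip1 in the frame of dial above 0.14 m) and (x of chip2 in the frame of dial below -0.13 m or x of chip2 in the frame of dial above 0.06 m or y of chip2 in the frame of dial below -0.14 m or y of chip2 in the frame of dial above 0.14 m) and (x of chip3 in the frame of dial below -0.13 m or x of chip3 in the frame of dial above 0.06 m or y of chip3 in the frame of dial below -0.14 m or y of chip3 in the frame of dial above 0.14 m)), for 0.2 s.
2. the lever is pressed into its sprung zero stop (value of joint reset above 0.025 rad), for 0.2 s.
At the end, for the whole second after the job is handed in: All four offcuts lie off the dial plate (their centres beyond its edges) and not on the floor; the lever's arm lies within 0.06 rad of the green stripe and is at rest, the zero stop sprung back; the scraper stands upright (within 0.15 rad) on the bench itself, at rest (all of step 1 and angle between the x axis of lever and the x axis of mark, either way round below 0.06 rad and angular speed of lever below 0.05 rad/s and value of joint reset below 0.01 rad and height (world z) of scraper between -0.02 and 0.006 m and angle between scraper's own z axis and vertical below 0.15 rad and linear speed of scraper below 0.02 m/s); the robot touches nothing.
It fails at once if the lever is forced (more than 30 N on it) (contact force between lever and anything else above 30 N).
It fails at once if an offcut is pushed with the fingers or the lever instead of the block (more than 1 N) (contact force between any of the fingers, lever and chip0 above 1 N or contact force between any of the fingers, lever and chip1 above 1 N or contact force between any of the fingers, lever and chip2 above 1 N or contact force between any of the fingers, lever and chip3 above 1 N).
It fails at once if the battery pack or the beaker is moved more than 30 mm (distance of any of battery, beaker from where it was at the start of the episode above 0.03 m).
It also fails if it takes over 72 s, if anything falls off the work surface, if the arm or the gripper's body presses on something with over 40 N, if the wrist force passes 120 N, or if a joint passes its speed limit or range.

## Working session

There is one attempt and no reset: what is moved stays moved. The work goes in short steps, Python scripts to look and compute and a tool call to move; the robot and the scene stay as the last step left them, time stands still between calls to the robot, and variables do not carry over. Pictures are saved under pics/ and viewed, at most 11 in all, crops included, and the job is handed in when it is done.

Besides the shell and the picture viewer there is one more tool, called after ">>>" as name([rows], argument=value, ...), one row to a line, values as JSON. step_arm: Moves the arm, as the interface text tells. Shift numbers are shares of 0.1 m and turn numbers shares of 360 degrees, none past 1 either way. Its arguments: {"type":"object","properties":{"deltas":{"type":"array","items":{"type":"array","items":{"type":"array","items":{"type":"number"}}}},"squeeze":{"type":"number"}},"required":["deltas"]}

```bash
mkdir -p pics; ls
python3 - <<'E'
from workcell import r
import cv2,numpy as np
print(r.observe())
for n in("top","side"):
    c=r.read_camera(n); np.savez(f"{n}0.npz",**c)
    cv2.imwrite(f"pics/{n}0.png",c["pixels"][:,:,::-1]); print(c["intrinsics"],c["k1"],c["extrinsics"])
E
```

```text
pics
{'clock': 0.0, 'joints': array([-1.29439676e+00,  3.53623241e-01,  1.63416616e+00, -5.74612977e-06,
        1.15519779e+00, -2.41348166e-03]), 'dq': array([-4.21912695e-04, -8.18400920e-04, -1.14281131e-04,  9.61421962e-05,
        8.35201120e-04, -1.07288477e-03]), 'effort': array([ 1.50664535e-03, -5.93835104e+01, -3.34212577e+01,  6.97296252e-02,
        2.33872386e-02, -1.36632852e-04]), 'ee_pos': array([ 171.85841084, -600.37043   ,  213.86555207]), 'orientation': array([ 9.90298235e-01,  1.38956538e-01, -9.78252659e-05, -6.90375286e-04]), 'ft_force': array([-0.46170473, -0.26258685, -0.15718926]), 'torque': array([0.01569236, 0.02169392, 0.00922729]), 'gripper_force': 0.0, 'grip_width': 1.000035883014264}
[[517.96380075   0.         316.58622693]
 [  0.         517.96380075 246.97882734]
 [  0.           0.           1.        ]] -0.0554106460289599 [[-2.53976367e-03  9.81551862e-01 -1.91179216e-01  3.22253758e+02]
 [-9.99968907e-01 -1.06557902e-03  7.81342065e-03  2.51719101e+01]
 [ 7.46556103e-03  1.91193116e-01  9.81524049e-01  1.17028770e+03]
 [ 0.00000000e+00  0.00000000e+00  0.00000000e+00  1.00000000e+00]]
[[566.5443125    0.         316.08567075]
 [  0.         566.5443125  240.91440833]
 [  0.           0.           1.        ]] -0.07720729398642785 [[ 9.91205117e-01  8.59736837e-02 -1.00602893e-01  4.28610501e+02]
 [-1.32281327e-01  6.65242987e-01 -7.34815227e-01 -8.71925331e+02]
 [ 3.75059724e-03  7.41660497e-01  6.70764966e-01  8.95864987e+02]
 [ 0.00000000e+00  0.00000000e+00  0.00000000e+00  1.00000000e+00]]
```

View pics/top0.png

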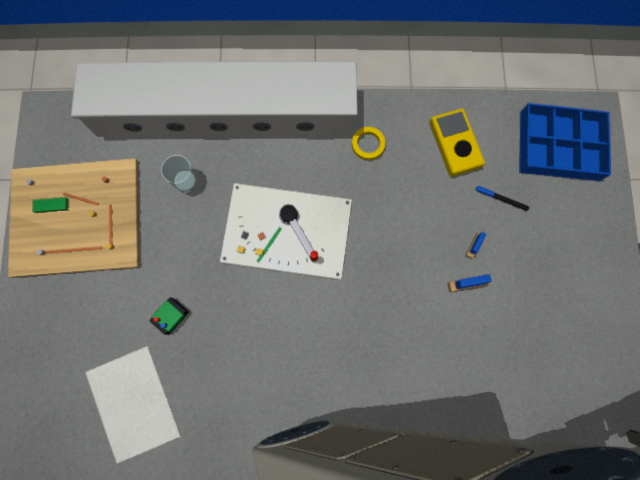

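View pics/side0.png

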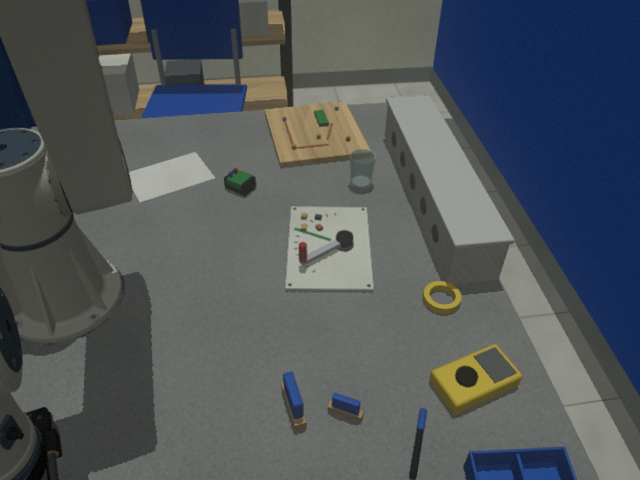

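The top view shows the dial at (287,231), with its hub at (289,214), the red handle at (314,256) and the offcuts near (240–262, 236–252). The battery is at (169,316) and the beaker at (178,172). Three things could be taken for the scraper: a larger block at (470,283), a smaller block at (477,244), and a blue/black pen at (502,198). I choose (470,283), the larger one with a wooden foot, and will check it in a crop.

```bash
cat > h.py <<'E'
import numpy as np,cv2
from workcell import r
def cam(n): return r.read_camera(n)
def load(n): return dict(np.load(n))
def ray(c,uv):
    K=c["intrinsics"];k=float(c["k1"]);uv=np.atleast_2d(np.array(uv,float))
    d=cv2.undistortPoints(uv.reshape(-1,1,2),K,np.array([k,0,0,0,0.])).reshape(-1,2)
    E=c["extrinsics"]; D=np.c_[d[:,0],-d[:,1],-np.ones(len(d))]@E[:3,:3].T
    return E[:3,3],D
def onz(c,uv,z):
    o,D=ray(c,uv); return o+D*((z-o[2])/D[:,2])[:,None]
def mask(c,lo,hi,box=None):
    h=cv2.cvtColor(c["pixels"],cv2.COLOR_RGB2HSV); m=cv2.inRange(h,lo,hi)
    if box is not None:
        b=np.zeros_like(m);x0,y0,x1,y1=box;b[y0:y1,x0:x1]=1;m=m*b
    return m
def comps(m,amin=8):
    n,l,s,ce=cv2.connectedComponentsWithStats(m)
    return [(s[i,4],ce[i],l==i) for i in range(1,n) if s[i,4]>=amin]
def rect(c,mm,z):
    v,u=np.nonzero(mm);P=onz(c,np.c_[u,v],z)[:,:2].astype(np.float32)
    (cx,cy),(w,h),a=cv2.minAreaRect(P); 
    if w<h: w,h,a=h,w,a+90
    return np.round([cx,cy,w,h,a],1)   # a = direction of long side, deg
E
python3 - <<'E'
from h import *
c=load("top0.npz");s=load("side0.npz")
cr=np.hstack([cv2.resize(x["pixels"][a:b,d:e],None,fx=4,fy=4,interpolation=2) for x,a,b,d,e in((c,225,300,430,510),(s,360,435,270,370))])
cv2.imwrite("pics/crop.png",cr[:,:,::-1])
cr=cv2.resize(c["pixels"][175:285,210:360],None,fx=5,fy=5,interpolation=2);cv2.imwrite("pics/dial.png",cr[:,:,::-1])
for A,ce,m in comps(mask(c,(100,120,60),(130,255,255),(430,220,510,300))): print("blue top",A,ce,rect(c,m,68))
for A,ce,m in comps(mask(c,(8,70,90),(25,255,255),(430,220,510,300))): print("wood top",A,ce,rect(c,m,24))
for A,ce,m in comps(mask(s,(100,120,60),(130,255,255),(270,360,370,435))): print("blue side",A,ce,rect(s,m,68))
for A,ce,m in comps(mask(s,(8,70,90),(25,255,255),(270,360,370,435))): print("wood side",A,ce,rect(s,m,24))
for A,ce,m in comps(mask(c,(0,0,140),(180,60,255),(215,175,360,285)),500): print("plate",A,ce,rect(c,m,10))
for A,ce,m in comps(mask(c,(50,100,40),(80,255,255),(215,175,360,285))): print("stripe",A,ce,rect(c,m,10))
for A,ce,m in comps(mask(c,(0,0,0),(180,255,60),(265,195,310,235)),50): print("hub",A,ce,rect(c,m,38),onz(c,ce,38))
for A,ce,m in comps(mask(c,(0,150,80),(6,255,255),(295,235,335,275))): print("red",A,ce,onz(c,ce,76))
for A,ce,m in comps(mask(s,(0,150,80),(6,255,255),(290,230,320,270))): print("redside",A,ce,onz(s,ce,58))
for A,ce,m in comps(mask(c,(0,80,40),(35,255,255),(225,220,280,262)),5): print("chip",A,ce,onz(c,ce,19))
for A,ce,m in comps(mask(c,(0,0,0),(180,255,90),(232,220,262,262)),5): print("dark",A,ce,onz(c,ce,19))
for A,ce,m in comps(mask(s,(0,80,40),(35,255,255),(292,210,335,240)),5): print("chip s",A,ce,onz(s,ce,19))
for A,ce,m in comps(mask(s,(0,0,0),(180,255,90),(310,210,330,222)),5): print("dark s",A,ce,onz(s,ce,19))
E
```

```text
blue top 151 [478.02649007 242.45695364] [ 547.1 -337.3   52.4   14.6  150.7]
blue top 298 [473.12416107 281.09731544] [ 461.6 -321.1   78.2   18.7  100. ]
wood top 55 [470.92727273 249.10909091] [ 549.8 -343.    62.4   16.   150.9]
wood top 73 [452.21917808 286.28767123] [ 455.3 -287.5   24.4   17.5   24.2]
blue side 478 [292.86610879 393.89121339] [ 463.3 -340.9   89.2   20.    98.9]
blue side 356 [345.66292135 403.00842697] [ 547.3 -369.8   47.9   25.7  151. ]
wood side 12 [282.5 386.5] [ 448.1 -294.9   14.8    1.8   84.8]
wood side 23 [329.91304348 404.82608696] [ 526.4 -342.5   14.1    6.9   89.6]
wood side 30 [360.06666667 414.06666667] [ 576.  -367.9   14.1    7.    56. ]
wood side 60 [299.26666667 421.4       ] [ 470.1 -367.8   20.2   12.7    5.3]
plate 9108 [286.53897672 230.40996926] [588.7  86.2 280.  191.   81.8]
stripe 93 [269.13978495 243.76344086] [554.8 125.1  91.2   5.7 146.9]
hub 222 [288.33783784 213.35135135] [620.3  80.1  37.3  36.4  26.1] [[620.14568213  79.68306522  38.        ]]
red 50 [313.86 255.02] [[517.82339844  22.35585317  76.        ]]
redside 17 [302.23529412 244.29411765] [[522.7307992   38.89580778  58.        ]]
chip 32 [261.03125 235.8125 ] [[572.50301195 142.26374538  19.        ]]
chip 39 [240.64102564 249.15384615] [[541.67144369 187.88017848  19.        ]]
chip 45 [258.86666667 251.4       ] [[536.45918416 146.50886141  19.        ]]
dark 23 [244.7826087  235.04347826] [[574.33805924 179.28502206  19.        ]]
chip s 26 [303.57692308 215.73076923] [[542.07049605 182.87572     19.        ]]
chip s 27 [303.77777778 226.44444444] [[537.91709321 143.18665377  19.        ]]
chip s 25 [318.68 226.76] [[572.85526644 137.51879781  19.        ]]
dark s 30 [317.7        217.03333333] [[575.40036831 173.5920139   19.        ]]
```

View pics/crop.png

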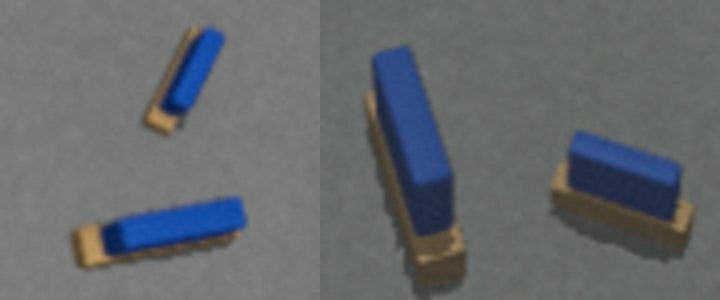

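View pics/dial.png

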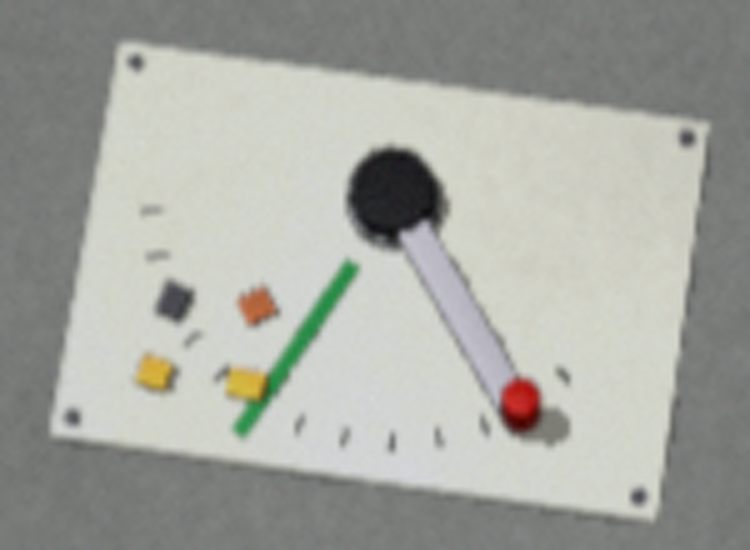

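The crop confirms it: the left block with the long blue grip is the large scraper, at about (462,-328) with its long axis near 100°. The small block is the other one. The dial crop shows the four chips left of the lever, so one sweep toward the front edge, with the block along the dial's y, covers them all.

Plan: turn the tool, hover over the scraper, then grip.

>>> step_arm([
  [[0,0,0,0,0,-0.0232,-1],[0,0,0,0,0,-0.0232,-1],[0,0,0,0,0,-0.0232,-1],[0,0,0,0,0,-0.0232,-1],[0,0,0,0,0,-0.0232,-1],[0,0,0,0,0,-0.0232,-1],[0,0,0,0,0,-0.0232,-1],[0,0,0,0,0,-0.0232,-1]],
], squeeze=45)

```text
clock: 0.9
ee_pos: [171.9, -600.6, 214.2]
orientation: [0.748, 0.663, 0.0, -0.0]
ft_force: [0.7, 0.4, -0.3]
grip_width: 1.003
gripper_force: 0.0
```

```bash
cat >> h.py <<'E'
from scipy.spatial.transform import Rotation as R
def to(x,y,z,yaw=None,o=None,verb=True):
    "delta in tool units from observed pose to target TCP pointing down with tool y at yaw deg"
    o=o or r.observe(); Q=R.from_quat(o["orientation"])
    M=Q.as_matrix()
    print("t",round(o["clock"],2),"pos",o["ee_pos"].round(1),"yaw_y",np.degrees(np.arctan2(M[1,1],M[0,1])).round(2),"F",o["ft_force"].round(1),"grip",round(o["grip_width"]*92,1),round(o["gripper_force"],1),"j",o["joints"].round(2))
    if yaw is not None:
        a=np.radians(yaw); T=np.array([[-np.sin(a),np.cos(a),0],[np.cos(a),np.sin(a),0],[0,0,-1]]).T
        print("turn first (tool, frac)",((Q.inv()*R.from_matrix(T)).as_rotvec()/2/np.pi).round(4)); M=T
    print("shift after turn (frac)",(M.T@(np.array([x,y,z])-o["ee_pos"])/100).round(4))
E
python3 -c "
from h import *
to(461.7,-328,120,9.5)"
```

```text
t 0.9 pos [ 171.9 -600.6  214.2] yaw_y -6.87 F [ 0.7  0.4 -0.3] grip 92.3 0.0 j [-1.29  0.35  1.63 -0.    1.16 -1.17]
turn first (tool, frac) [-0.     -0.0001 -0.0455]
shift after turn (frac) [2.2102 3.3083 0.9415]
```

>>> step_arm([
  [[0,0,0,0,0,-0.023,-1],[0,0,0,0,0,-0.0225,-1],[0.221,0.331,0,0,0,0,-1],[0.221,0.331,0,0,0,0,-1],[0.221,0.331,0,0,0,0,-1],[0.221,0.331,0,0,0,0,-1],[0.221,0.331,0,0,0,0,-1],[0.221,0.331,0,0,0,0,-1]],
])

```text
clock: 1.7
ee_pos: [347.7, -436.9, 214.4]
orientation: [0.648, 0.761, 0.0, -0.0]
ft_force: [-0.5, -0.2, -0.5]
grip_width: 1.006
gripper_force: 0.0
```

>>> step_arm([
  [[0.221,0.331,0,0,0,0,-1],[0.221,0.331,0,0,0,0,-1],[0.221,0.331,0,0,0,0,-1],[0.221,0.331,0,0,0,0,-1],[0,0,0.3,0,0,0,-1],[0,0,0.3,0,0,0,-1],[0,0,0.3,0,0,0,-1],[0,0,0,0,0,0,-1]],
])

```text
clock: 2.5
ee_pos: [461.2, -328.0, 120.8]
orientation: [0.648, 0.761, -0.0, -0.004]
ft_force: [-0.5, 0.6, -0.2]
grip_width: 1.0
gripper_force: 0.0
```

```bash
python3 -c "
from h import *
to(461.7,-328,33,9.5)
c=cam('top');s=cam('side');np.savez('top1.npz',**c);np.savez('side1.npz',**s)
cr=np.hstack([cv2.resize(x['pixels'][a:b,d:e],None,fx=4,fy=4,interpolation=2) for x,a,b,d,e in((c,225,325,420,520),(s,340,440,240,340))])
cv2.imwrite('pics/crop2.png',cr[:,:,::-1])"
```

```text
t 2.5 pos [ 461.2 -328.   120.8] yaw_y 9.19 F [-0.5  0.6 -0.2] grip 92.0 0.0 j [-0.62  0.37  1.84 -0.    0.94 -0.78]
turn first (tool, frac) [-0.0008 -0.0008 -0.0009]
shift after turn (frac) [-8.000e-04  5.300e-03  8.784e-01]
```

View pics/crop2.png

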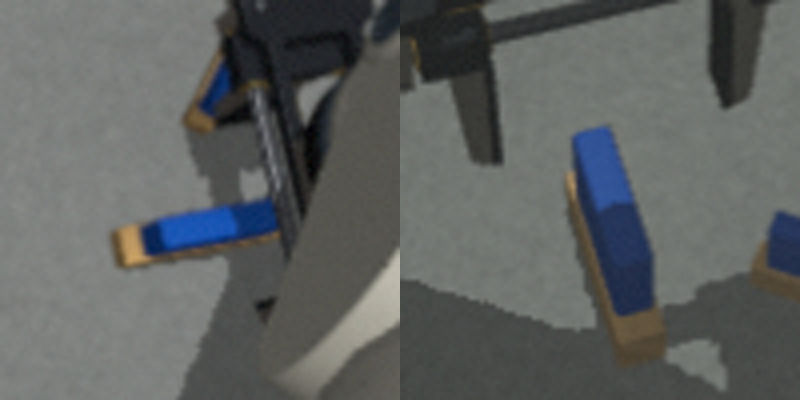

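The fingers straddle the large block, whose blue grip is at about (205,228) in the left half. The small block's end is close to the far finger, so I half-close before descending.

>>> step_arm([
  [[0,0.005,0,0,0,-0.0009,-0.1],[0,0,0,0,0,0,-0.1],[0,0,0,0,0,0,-0.1],[0,0,0.3,0,0,0,-0.1],[0,0,0.3,0,0,0,-0.1],[0,0,0.2,0,0,0,-0.1],[0,0,0.1,0,0,0,-0.1],[0,0,0,0,0,0,-0.1]],
])

```text
clock: 3.4
ee_pos: [463.6, -329.6, 33.9]
orientation: [0.646, 0.763, -0.0, -0.001]
ft_force: [0.7, -0.5, 0.3]
grip_width: 0.551
gripper_force: 0.0
```

>>> step_arm([
  [[0,0,0,0,0,0,0.2],[0,0,0,0,0,0,0.4],[0,0,0,0,0,0,1],[0,0,0,0,0,0,1],[0,0,0,0,0,0,1],[0,0,0,0,0,0,1]],
], squeeze=45)

```text
clock: 4.0
ee_pos: [464.4, -330.1, 35.2]
orientation: [0.646, 0.763, 0.0, 0.0]
ft_force: [-0.3, 1.7, 6.0]
grip_width: 0.194
gripper_force: 45.0
```

```bash
python3 -c "
from h import *
to(461.7,-328,130)"
```

```text
t 4.0 pos [ 464.4 -330.1   35.2] yaw_y 9.49 F [-0.3  1.7  6. ] grip 17.8 45.0 j [-0.62  0.5   1.88  0.    0.76 -0.79]
shift after turn (frac) [ 0.0243 -0.0225 -0.9481]
```

>>> step_arm([
  [[0,0,-0.2,0,0,0,1],[0,0,-0.3,0,0,0,1],[0,0,-0.3,0,0,0,1],[0,0,-0.2,0,0,0,1],[0,0,0,0,0,0.0164,1],[0,0,0,0,0,0.0164,1],[0,0,0,0,0,0.0164,1],[0,0,0,0,0,0,1]],
])

```text
clock: 4.8
ee_pos: [463.8, -329.7, 134.5]
orientation: [0.756, 0.654, -0.0, -0.0]
ft_force: [-0.4, 0.3, -0.9]
grip_width: 0.192
gripper_force: 45.0
```

```bash
python3 -c "
from h import *
to(607,155.5,135,-8.2)"
```

```text
t 4.8 pos [ 463.8 -329.7  134.5] yaw_y -8.3 F [-0.4  0.3 -0.9] grip 17.7 45.0 j [-0.62  0.36  1.83  0.    0.96 -0.48]
turn first (tool, frac) [-0.0001 -0.     -0.0003]
shift after turn (frac) [ 5.0067  0.7251 -0.0055]
```

>>> step_arm([
  [[0.3,0.052,0,0,0,0,1],[0.36,0.052,0,0,0,0,1],[0.37,0.052,0,0,0,0,1],[0.37,0.052,0,0,0,0,1],[0.37,0.052,0,0,0,0,1],[0.37,0.052,0,0,0,0,1],[0.37,0.052,0,0,0,0,1],[0.36,0.052,0,0,0,0,1]],
])

```text
clock: 5.6
ee_pos: [546.4, -50.2, 134.5]
orientation: [0.755, 0.656, -0.0, -0.0]
ft_force: [0.6, -0.6, -1.3]
grip_width: 0.195
gripper_force: 45.0
```

>>> step_arm([
  [[0.37,0.052,0,0,0,0,1],[0.37,0.052,0,0,0,0,1],[0.37,0.052,0,0,0,0,1],[0.37,0.052,0,0,0,0,1],[0.36,0.052,0,0,0,0,1],[0.3,0.052,0,0,0,0,1],[0,0,0.3,0,0,0,1],[0,0,0,0,0,0,1]],
])

```text
clock: 6.4
ee_pos: [605.2, 155.9, 101.2]
orientation: [0.755, 0.656, -0.003, -0.001]
ft_force: [-0.8, -0.0, -1.3]
grip_width: 0.19
gripper_force: 45.0
```

```bash
python3 -c "
from h import *
to(607,155.5,48,-8.2)
c=cam('top');s=cam('side');np.savez('top2.npz',**c);np.savez('side2.npz',**s)
cr=np.hstack([cv2.resize(x['pixels'][a:b,d:e],None,fx=4,fy=4,interpolation=2) for x,a,b,d,e in((c,170,290,215,315),(s,160,280,270,370))])
cv2.imwrite('pics/crop3.png',cr[:,:,::-1])"
```

```text
t 6.4 pos [605.2 155.9 101.2] yaw_y -7.97 F [-0.8 -0.  -1.3] grip 17.5 45.0 j [ 0.25  0.48  1.72 -0.    0.95  0.39]
turn first (tool, frac) [-0.0009  0.0004  0.0007]
shift after turn (frac) [-0.0011  0.0186  0.5325]
```

View pics/crop3.png

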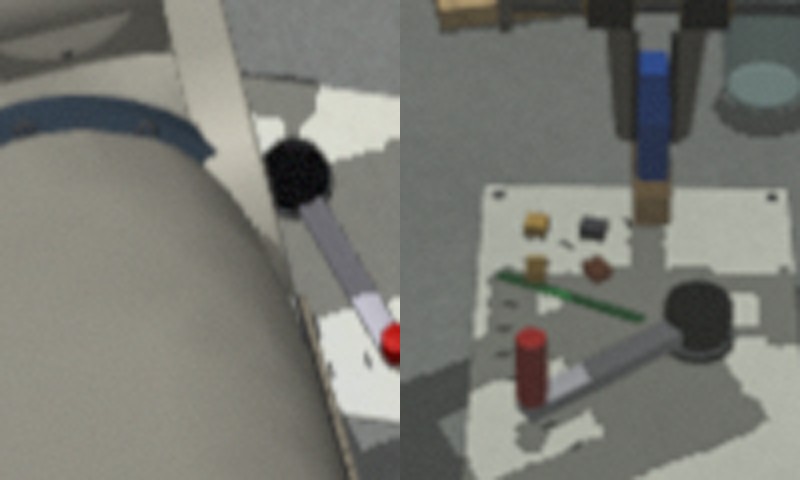

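The block hangs upright in the fingers (side view, (652,200)), behind the chips, which lie to its left at (540–600, 225–270).

>>> step_arm([
  [[0,0.018,0.2,0,0,0,1],[0,0,0.2,0,0,0,1],[0,0,0.1,0,0,0,1],[0,0,0.03,0,0,0,1],[0,0,0,0,0,0,1]],
])

```text
clock: 7.0
ee_pos: [609.7, 155.0, 52.1]
orientation: [0.756, 0.655, 0.0, 0.0]
ft_force: [0.6, -0.1, -0.6]
grip_width: 0.193
gripper_force: 45.0
```

```bash
python3 -c "
from h import *
s=load('side2.npz');print(onz(s,(333,215.5),66))
to(607,155.5,46,-8.2)"
```

```text
[[603.1566995  118.52613045  66.        ]]
t 7.0 pos [609.7 155.   52.1] yaw_y -8.23 F [ 0.6 -0.1 -0.6] grip 17.8 45.0 j [ 0.25  0.54  1.74 -0.    0.86  0.39]
turn first (tool, frac) [ 0.     -0.     -0.0001]
shift after turn (frac) [ 0.0011 -0.0276  0.0606]
```

>>> step_arm([
  [[-0.08,0,0.03,0,0,0,1],[0,0,0,0,0,0,1],[0,0,0,0,0,0,1],[0,0,0,0,0,0,1]],
])

```text
clock: 7.4
ee_pos: [608.6, 147.4, 49.0]
orientation: [0.756, 0.655, 0.0, 0.0]
ft_force: [0.5, 0.0, -1.5]
grip_width: 0.191
gripper_force: 45.0
```

>>> step_arm([
  [[0,0,0.02,0,0,0,1],[0,0,0,0,0,0,1],[0,0,0,0,0,0,1]],
])

```text
clock: 7.7
ee_pos: [608.2, 147.5, 46.5]
orientation: [0.756, 0.655, -0.0, -0.0]
ft_force: [0.3, 0.5, -1.1]
grip_width: 0.192
gripper_force: 45.0
```

```bash
python3 -c "
from h import *
c=cam('side');to(0,0,0)
cv2.imwrite('pics/s3.png',cv2.resize(c['pixels'][150:270,270:380],None,fx=5,fy=5,interpolation=2)[:,:,::-1])"
```

```text
t 7.75 pos [608.3 147.5  46.5] yaw_y -8.21 F [-0.2  0.8 -1.1] grip 17.9 45.0 j [0.24 0.55 1.75 0.   0.84 0.38]
shift after turn (frac) [-2.3287 -5.8105  0.4657]
```

View pics/s3.png

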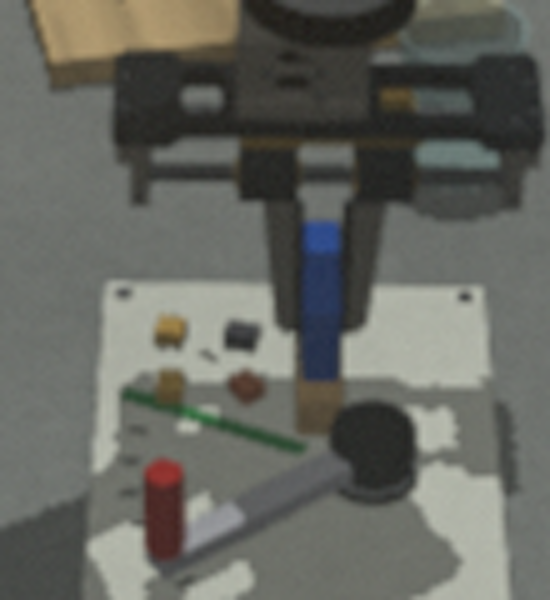

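The block stands just above the plate behind all four chips, its foot at (320,410) clear of the hub. Now the sweep toward the front edge.

>>> step_arm([
  [[0,-0.05,0,0,0,0,1],[0,-0.1,0,0,0,0,1],[0,-0.1,0,0,0,0,1],[0,-0.1,0,0,0,0,1],[0,-0.1,0,0,0,0,1],[0,-0.1,0,0,0,0,1],[0,-0.1,0,0,0,0,1],[0,-0.1,0,0,0,0,1]],
])

```text
clock: 8.55
ee_pos: [533.3, 158.3, 46.7]
orientation: [0.756, 0.655, 0.0, 0.0]
ft_force: [0.1, 0.1, -1.1]
grip_width: 0.194
gripper_force: 45.0
```

>>> step_arm([
  [[0,-0.1,0,0,0,0,1],[0,-0.1,0,0,0,0,1],[0,-0.1,0,0,0,0,1],[0,-0.1,0,0,0,0,1],[0,-0.1,0,0,0,0,1],[0,-0.1,0,0,0,0,1],[0,-0.05,0,0,0,0,1],[0,0,0,0,0,0,1]],
])

```text
clock: 9.35
ee_pos: [468.9, 167.5, 46.6]
orientation: [0.756, 0.655, -0.0, -0.0]
ft_force: [-0.1, 0.8, -1.3]
grip_width: 0.196
gripper_force: 45.0
```

```bash
python3 -c "
from h import *
c=cam('side');np.savez('side3.npz',**c);to(0,0,0)
cv2.imwrite('pics/s4.png',cv2.resize(c['pixels'][150:270,260:370],None,fx=5,fy=5,interpolation=2)[:,:,::-1])"
```

```text
t 9.4 pos [469.7 167.5  46.7] yaw_y -8.2 F [-0.2 -0.6 -1.4] grip 17.7 45.0 j [ 0.34  0.4   2.03 -0.    0.71  0.48]
shift after turn (frac) [-2.3281 -4.4101  0.4659]
```

View pics/s4.png

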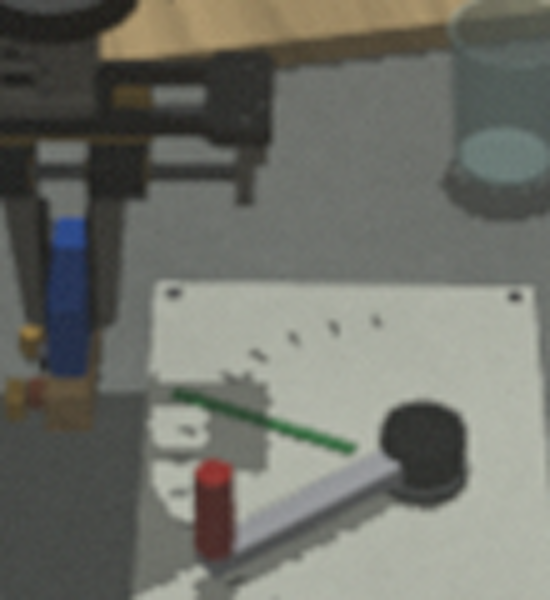

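All four chips lie on the bench in front of the block, at about (15–40, 340–400), and the plate is clear. Next I'll stand the block on open bench to the right, at about (440,-150).

```bash
python3 -c "
from h import *
to(440,-150,106.7)"
```

```text
t 9.4 pos [469.7 167.5  46.7] yaw_y -8.2 F [-0.2 -0.6 -1.4] grip 17.7 45.0 j [ 0.34  0.4   2.03 -0.    0.71  0.48]
shift after turn (frac) [-3.1852  0.1591 -0.6004]
```

>>> step_arm([
  [[0,0,-0.2,0,0,0,1],[0,0,-0.3,0,0,0,1],[0,0,-0.3,0,0,0,1],[-0.2,0.01,0,0,0,0,1],[-0.35,0.02,0,0,0,0,1],[-0.35,0.02,0,0,0,0,1],[-0.35,0.02,0,0,0,0,1],[-0.35,0.02,0,0,0,0,1]],
])

```text
clock: 10.2
ee_pos: [456.1, 6.4, 126.8]
orientation: [0.756, 0.655, 0.0, 0.0]
ft_force: [-0.7, 0.6, -1.3]
grip_width: 0.191
gripper_force: 45.0
```

>>> step_arm([
  [[-0.35,0.02,0,0,0,0,1],[-0.35,0.02,0,0,0,0,1],[-0.35,0.02,0,0,0,0,1],[-0.35,0.02,0,0,0,0,1],[-0.18,0,0,0,0,0,1],[0,0,0.4,0,0,0,1],[0,0,0.3,0,0,0,1],[0,0,0.1,0,0,0,1]],
])

```text
clock: 11.0
ee_pos: [439.7, -149.7, 44.4]
orientation: [0.756, 0.654, -0.001, -0.001]
ft_force: [-0.2, 0.5, -1.0]
grip_width: 0.196
gripper_force: 45.0
```

>>> step_arm([
  [[0,0,0.08,0,0,0,1],[0,0,0,0,0,0,1],[0,0,0,0,0,0,1],[0,0,0,0,0,0,1]],
])

```text
clock: 11.4
ee_pos: [442.1, -149.9, 39.6]
orientation: [0.756, 0.655, 0.0, 0.001]
ft_force: [0.2, -0.6, -0.8]
grip_width: 0.191
gripper_force: 45.0
```

>>> step_arm([
  [[0,0,0.02,0,0,0,1],[0,0,0,0,0,0,1],[0,0,0,0,0,0,1]],
])

```text
clock: 11.7
ee_pos: [441.2, -149.7, 36.8]
orientation: [0.756, 0.655, 0.0, 0.0]
ft_force: [-0.1, 0.3, -0.8]
grip_width: 0.195
gripper_force: 45.0
```

>>> step_arm([
  [[0,0,0.02,0,0,0,1],[0,0,0,0,0,0,1],[0,0,0,0,0,0,1]],
])

```text
clock: 12.0
ee_pos: [441.6, -149.8, 35.2]
orientation: [0.756, 0.655, 0.0, 0.0]
ft_force: [-1.6, 0.3, 10.2]
grip_width: 0.187
gripper_force: 45.0
```

>>> step_arm([
  [[0,0,0.01,0,0,0,1],[0,0,0,0,0,0,1],[0,0,0,0,0,0,1]],
])

```text
clock: 12.3
ee_pos: [441.6, -149.8, 35.1]
orientation: [0.756, 0.655, 0.0, 0.0]
ft_force: [-6.0, 2.2, 27.9]
grip_width: 0.19
gripper_force: 45.0
```

>>> step_arm([
  [[0,0,-0.013,0,0,0,1],[0,0,0,0,0,0,0.4],[0,0,0,0,0,0,0],[0,0,0,0,0,0,0],[0,0,0,0,0,0,0],[0,0,-0.2,0,0,0,0],[0,0,-0.4,0,0,0,0],[0,0,-0.4,0,0,0,0]],
])

```text
clock: 13.1
ee_pos: [440.3, -149.5, 135.4]
orientation: [0.756, 0.655, -0.001, -0.001]
ft_force: [1.0, -0.0, 0.8]
grip_width: 0.502
gripper_force: 0.0
```

```bash
python3 -c "
from h import *
c=cam('side');to(0,0,0)
for A,ce,m in comps(mask(c,(100,120,60),(130,255,255),(230,250,320,360))): print('blue side',A,ce,rect(c,m,68))
c=cam('top')
for A,ce,m in comps(mask(c,(0,150,80),(6,255,255),(290,220,345,275))): print('red',A,ce,onz(c,ce,76))
cv2.imwrite('pics/t4.png',cv2.resize(c['pixels'][150:350,150:420],None,fx=2.9,fy=2.9,interpolation=2)[:,:,::-1])"
```

```text
t 13.15 pos [ 443.9 -150.7  141.4] yaw_y -8.22 F [ 3.6 -0.3  5.4] grip 45.9 0.0 j [-0.33  0.2   2.03  0.    0.9  -0.19]
shift after turn (frac) [ 0.8584 -4.6171  1.3845]
blue side 331 [272.18429003 315.36253776] [ 441.7 -163.9   94.3   17.4   82.7]
red 47 [313.85106383 254.93617021] [[518.00615019  22.37474787  76.        ]]
```

View pics/t4.png

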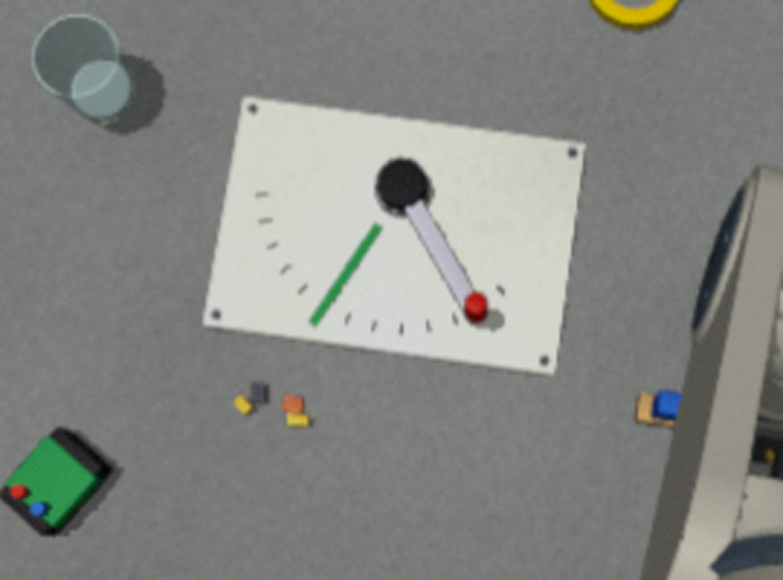

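All four chips lie on the bench at (240–300, 390–420), and the scraper stands at (650,405). Battery and beaker are untouched. For the lever, I'll straddle the handle with the fingers along the tangent, so first turn the tool.

>>> step_arm([
  [[0,0,0,0,0,-0.0236,-0.1],[0,0,0,0,0,-0.0236,-0.1],[0,0,0,0,0,-0.0236,-0.1],[0,0,0,0,0,-0.0236,-0.1],[0,0,0,0,0,-0.0236,-0.1],[0,0,0,0,0,-0.0236,-0.1],[0,0,0,0,0,-0.0236,-0.1],[0,0,0,0,0,-0.0236,-0.1]],
], squeeze=5)

```text
clock: 14.0
ee_pos: [440.7, -149.6, 134.0]
orientation: [0.258, 0.966, 0.0, -0.001]
ft_force: [-0.8, 0.5, 0.1]
grip_width: 0.553
gripper_force: 0.0
```

>>> step_arm([
  [[0,0,0,0,0,-0.0236,-0.1],[0,0,0,0,0,-0.0236,-0.1],[0,0,0,0,0,-0.0236,-0.1],[0,0,0,0,0,-0.0236,-0.1],[0,0,0,0,0,-0.0236,-0.1],[0,0,0,0,0,-0.0236,-0.1],[0,0,0,0,0,-0.0236,-0.1],[0,0,0,0,0,0,-0.1]],
])

```text
clock: 14.8
ee_pos: [440.8, -149.6, 134.1]
orientation: [-0.253, 0.967, 0.0, -0.0]
ft_force: [-0.2, -1.3, -0.1]
grip_width: 0.551
gripper_force: 0.0
```

```bash
python3 -c "
from h import *
to(519,20.7,120,119.2)"
```

```text
t 14.8 pos [ 440.8 -149.6  134.1] yaw_y 119.35 F [-0.2 -1.3 -0.1] grip 50.7 0.0 j [-0.33  0.21  2.04 -0.    0.89 -2.41]
turn first (tool, frac) [ 0.0001 -0.0001  0.0004]
shift after turn (frac) [-1.5137  1.1051  0.1414]
```

>>> step_arm([
  [[-0.252,0.184,0,0,0,0,-0.1],[-0.252,0.184,0,0,0,0,-0.1],[-0.252,0.184,0,0,0,0,-0.1],[-0.252,0.184,0,0,0,0,-0.1],[-0.252,0.184,0,0,0,0,-0.1],[-0.254,0.185,0,0,0,0,-0.1],[0,0,0.3,0,0,0,-0.1],[0,0,0,0,0,0,-0.1]],
])

```text
clock: 15.6
ee_pos: [517.1, 21.3, 101.9]
orientation: [-0.251, 0.968, 0.001, -0.003]
ft_force: [-0.2, -0.5, -0.6]
grip_width: 0.55
gripper_force: 0.0
```

```bash
python3 -c "
from h import *
to(519,20.7,42,119.2)
s=cam('side')
cv2.imwrite('pics/s5.png',cv2.resize(s['pixels'][180:300,240:370],None,fx=4.5,fy=4.5,interpolation=2)[:,:,::-1])"
```

```text
t 15.6 pos [517.1  21.3 101.9] yaw_y 119.08 F [-0.2 -0.5 -0.6] grip 50.6 0.0 j [ 0.04  0.33  1.96 -0.    0.86 -2.04]
turn first (tool, frac) [ 0.0004 -0.0008 -0.0003]
shift after turn (frac) [-0.014  -0.0146  0.5992]
```

View pics/s5.png

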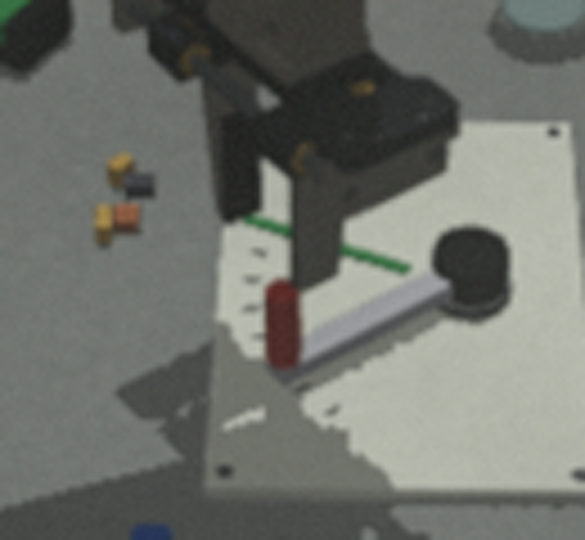

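The open fingers, with tips at (237,218) and (318,280), sit either side of the red handle top at (283,288), along its tangent. Descend.

>>> step_arm([
  [[0,0,0.2,0,0,0,-0.1],[0,0,0.2,0,0,0,-0.1],[0,0,0.2,0,0,0,-0.1],[0,0,0.01,0,0,0,0.1],[0,0,0,0,0,0,0.35],[0,0,0,0,0,0,0.35],[0,0,0,0,0,0,0.35]],
])

```text
clock: 16.35
ee_pos: [520.1, 20.5, 45.1]
orientation: [-0.252, 0.968, -0.0, 0.001]
ft_force: [-0.5, 0.0, -0.8]
grip_width: 0.325
gripper_force: 0.0
```

```bash
python3 -c "
from h import *
to(519,20.7,42,119.2)"
```

```text
t 16.35 pos [520.1  20.5  45.1] yaw_y 119.19 F [-0.5  0.  -0.8] grip 29.9 0.0 j [ 0.04  0.42  1.99  0.    0.73 -2.04]
turn first (tool, frac) [-0.0001  0.0003 -0.    ]
shift after turn (frac) [0.0088 0.0073 0.0306]
```

>>> step_arm([
  [[-0.004,0.103,0,0,0,0.0139,0.35],[-0.0045,0.103,0,0,0,0.0139,0.35],[-0.0045,0.103,0,0,0,0.0139,0.35],[-0.0045,0.103,0,0,0,0.0139,0.35],[0,0,0,0,0,0,0.35]],
])

```text
clock: 16.85
ee_pos: [506.2, 60.1, 44.7]
orientation: [-0.08, 0.997, 0.0, 0.001]
ft_force: [-0.5, 0.3, 0.1]
grip_width: 0.326
gripper_force: 0.0
```

```bash
cat >> h.py <<'E'
def lev(P=(621.5,78)):
    o=r.observe();d=o["ee_pos"][:2]-np.array(P);M=R.from_quat(o["orientation"]).as_matrix();F=M.T@o["ft_force"]
    print("t",round(o["clock"],2),"TCP polar R,th",np.hypot(*d).round(1),(np.degrees(np.arctan2(d[1],d[0]))%360).round(2),"yaw+90",(np.degrees(np.arctan2(M[1,1],M[0,1]))+90).round(2),"z",o["ee_pos"][2].round(1),"Ftool",F.round(2),"grip",round(o["grip_width"]*92,1))
E
python3 -c "
from h import *
lev()
s=cam('side')
cv2.imwrite('pics/s6.png',cv2.resize(s['pixels'][180:300,240:370],None,fx=4.5,fy=4.5,interpolation=2)[:,:,::-1])"
```

```text
t 16.85 TCP polar R,th 116.7 188.85 yaw+90 189.18 z 44.7 Ftool [ 0.48  0.42 -0.08] grip 29.9
```

>>> step_arm([
  [[-0.0045,0.103,0,0,0,0.0139,0.35],[-0.0045,0.103,0,0,0,0.0139,0.35],[-0.0045,0.103,0,0,0,0.0139,0.35],[-0.0045,0.103,0,0,0,0.0139,0.35],[-0.0045,0.103,0,0,0,0.0139,0.35],[-0.0045,0.103,0,0,0,0.0139,0.35],[-0.0045,0.103,0,0,0,0.0139,0.35],[-0.0045,0.103,0,0,0,0.0139,0.35]],
])

```text
clock: 17.7
ee_pos: [520.9, 138.3, 44.1]
orientation: [0.266, 0.964, -0.0, -0.0]
ft_force: [-0.3, -2.1, 0.6]
grip_width: 0.323
gripper_force: 1.0
```

```bash
python3 -c "
from h import *
lev()"
```

```text
t 17.7 TCP polar R,th 117.3 149.06 yaw+90 149.12 z 44.1 Ftool [-0.83 -1.96 -0.64] grip 29.7
```

>>> step_arm([
  [[-0.0045,0.103,0,0,0,0.0139,0.35],[-0.0045,0.103,0,0,0,0.0139,0.35],[-0.0045,0.103,0,0,0,0.0139,0.35],[-0.0045,0.103,0,0,0,0.0139,0.35],[-0.0045,0.103,0,0,0,0.0139,0.35],[-0.0045,0.103,0,0,0,0.0139,0.35],[-0.0045,0.103,0,0,0,0.0139,0.35],[0,0,0,0,0,0,0.35]],
])

```text
clock: 18.5
ee_pos: [575.0, 186.0, 44.1]
orientation: [0.543, 0.84, 0.0, 0.0]
ft_force: [0.6, -0.1, -0.4]
grip_width: 0.324
gripper_force: 0.0
```

```bash
python3 -c "
from h import *
lev()
c=cam('top')
for A,ce,m in comps(mask(c,(0,150,80),(6,255,255),(200,170,345,275))): print('red',A,ce,onz(c,ce,76))
c=cam('side')
for A,ce,m in comps(mask(c,(0,150,60),(6,255,255),(270,190,380,275))): print('red s',A,ce,onz(c,ce,60))
cv2.imwrite('pics/s7.png',cv2.resize(c['pixels'][160:280,270:400],None,fx=4.5,fy=4.5,interpolation=2)[:,:,::-1])"
```

```text
t 18.5 TCP polar R,th 117.6 113.29 yaw+90 114.19 z 44.1 Ftool [-0.29  0.51  0.39] grip 29.8
```

>>> step_arm([
  [[-0.0045,0.103,0,0,0,0.0139,0.35],[-0.0045,0.103,0,0,0,0.0139,0.35],[-0.0045,0.103,0,0,0,0.0139,0.35],[-0.001,0.05,0,0,0,0.007,0.35],[0,0.0206,0,0,0,0.0028,0.35],[0,0.0206,0,0,0,0.0028,0.35]],
])

```text
clock: 19.2
ee_pos: [611.9, 195.5, 43.7]
orientation: [0.678, 0.735, -0.001, -0.0]
ft_force: [-1.6, -1.2, -0.8]
grip_width: 0.322
gripper_force: 0.9
```

```bash
python3 -c "
from h import *
lev()"
```

```text
t 19.2 TCP polar R,th 117.9 94.66 yaw+90 94.68 z 43.7 Ftool [-1.02 -1.73  0.82] grip 29.6
```

>>> step_arm([
  [[0,0.0206,0,0,0,0.0028,0.35],[0,0.0206,0,0,0,0.0028,0.35],[0,0,0,0,0,0,0.35]],
])

```text
clock: 19.5
ee_pos: [616.9, 196.1, 43.9]
orientation: [0.691, 0.723, 0.0, 0.0]
ft_force: [-0.7, -0.7, 0.2]
grip_width: 0.324
gripper_force: 0.6
```

```bash
python3 -c "
from h import *
lev()"
```

```text
t 19.5 TCP polar R,th 118.2 92.23 yaw+90 92.57 z 43.9 Ftool [-0.66 -0.69 -0.23] grip 29.8
```

>>> step_arm([
  [[0,0.0206,0,0,0,0.0028,0.35],[0,0.0206,0,0,0,0.0028,0.35],[0,0,0,0,0,0,0.35]],
])

```text
clock: 19.8
ee_pos: [621.2, 196.5, 43.9]
orientation: [0.704, 0.71, 0.0, 0.0]
ft_force: [-0.3, -0.7, -0.3]
grip_width: 0.322
gripper_force: 0.5
```

```bash
python3 -c "
from h import *
lev()"
```

```text
t 19.8 TCP polar R,th 118.5 90.12 yaw+90 90.52 z 43.9 Ftool [-0.73 -0.27  0.32] grip 29.7
```

>>> step_arm([
  [[0,0.0206,0,0,0,0.0028,0.35],[0,0.0206,0,0,0,0.0028,0.35],[0,0,0,0,0,0,0.35]],
])

```text
clock: 20.1
ee_pos: [625.4, 196.5, 43.9]
orientation: [0.716, 0.698, 0.0, 0.0]
ft_force: [-1.3, 0.1, 0.2]
grip_width: 0.325
gripper_force: 0.5
```

>>> step_arm([
  [[0,0.0206,0,0,0,0.0028,0.35],[0,0.0103,0,0,0,0.0014,0.35],[0,0,0,0,0,0,0.35]],
])

```text
clock: 20.4
ee_pos: [628.3, 196.3, 43.9]
orientation: [0.725, 0.688, 0.0, 0.0]
ft_force: [-1.0, 0.3, 0.4]
grip_width: 0.324
gripper_force: 0.6
```

```bash
python3 -c "
from h import *
lev()"
```

```text
t 20.4 TCP polar R,th 118.5 86.71 yaw+90 87.01 z 43.9 Ftool [ 0.29 -1.06 -0.39] grip 29.8
```

>>> step_arm([
  [[0,0.0206,0,0,0,0.0028,0.35],[0,0.0103,0,0,0,0.0014,0.35],[0,0,0,0,0,0,0.35]],
])

```text
clock: 20.7
ee_pos: [631.4, 196.1, 43.9]
orientation: [0.734, 0.679, 0.0, 0.0]
ft_force: [-1.7, 0.1, -1.1]
grip_width: 0.324
gripper_force: 0.6
```

>>> step_arm([
  [[0,0.0206,0,0,0,0.0028,0.35],[0,0.0103,0,0,0,0.0014,0.35],[0,0,0,0,0,0,0.35]],
])

```text
clock: 21.0
ee_pos: [634.5, 195.9, 43.9]
orientation: [0.743, 0.669, 0.0, 0.0]
ft_force: [-2.2, -0.8, 0.7]
grip_width: 0.325
gripper_force: 0.6
```

>>> step_arm([
  [[0,0.0206,0,0,0,0.0028,0.35],[0,0.0103,0,0,0,0.0014,0.35],[0,0,0,0,0,0,0.35]],
])

```text
clock: 21.3
ee_pos: [637.6, 195.5, 43.9]
orientation: [0.752, 0.659, 0.0, 0.0]
ft_force: [-2.7, -1.4, -0.3]
grip_width: 0.325
gripper_force: 0.6
```

>>> step_arm([
  [[0,0.0206,0,0,0,0.0028,0.35],[0,0.0103,0,0,0,0.0014,0.35],[0,0,0,0,0,0,0.35]],
])

```text
clock: 21.6
ee_pos: [640.4, 195.1, 43.8]
orientation: [0.761, 0.649, -0.0, -0.0]
ft_force: [-2.0, -0.3, 0.3]
grip_width: 0.328
gripper_force: 0.9
```

>>> step_arm([
  [[0,0.0206,0,0,0,0.0028,0.35],[0,0,0,0,0,0,0.35],[0,0,0,0,0,0,0.35]],
])

```text
clock: 21.9
ee_pos: [641.6, 194.8, 43.6]
orientation: [0.766, 0.643, -0.001, -0.001]
ft_force: [-5.1, 0.4, 0.3]
grip_width: 0.328
gripper_force: 2.6
```

>>> step_arm([
  [[0,0.0206,0,0,0,0.0028,0.35],[0,0,0,0,0,0,0.35],[0,0,0,0,0,0,0.35]],
])

```text
clock: 22.2
ee_pos: [643.3, 194.5, 43.5]
orientation: [0.772, 0.636, -0.001, -0.001]
ft_force: [-5.7, 0.6, 1.5]
grip_width: 0.324
gripper_force: 3.1
```

```bash
python3 -c "
from h import *
lev()"
```

```text
t 22.2 TCP polar R,th 118.5 79.39 yaw+90 78.95 z 43.5 Ftool [-0.46 -5.73 -1.44] grip 29.8
```

>>> step_arm([
  [[0,0.02,0,0,0,0.0028,0.35],[0,0,0,0,0,0,0.35],[0,0,0,0,0,0,0.35]],
])

```text
clock: 22.5
ee_pos: [644.9, 194.2, 43.4]
orientation: [0.777, 0.629, -0.001, -0.001]
ft_force: [-7.8, 1.2, 1.7]
grip_width: 0.325
gripper_force: 3.6
```

>>> step_arm([
  [[0,0.02,0,0,0,0.0028,0.35],[0,0,0,0,0,0,0.35],[0,0,0,0,0,0,0.35]],
])

```text
clock: 22.8
ee_pos: [646.6, 193.8, 43.4]
orientation: [0.783, 0.622, -0.001, -0.001]
ft_force: [-8.1, 1.4, 0.6]
grip_width: 0.323
gripper_force: 4.0
```

```bash
python3 -c "
from h import *
lev()"
```

```text
t 22.8 TCP polar R,th 118.5 77.78 yaw+90 76.93 z 43.4 Ftool [-0.5  -8.22 -0.58] grip 29.7
```

>>> step_arm([
  [[0,0.004,0,0,0,0,0.35],[0,0,0,0,0,0,0.35],[0,0,0,0,0,0,0.35],[0,0,0,0,0,0,0.35],[0,0,0,0,0,0,0.35],[0,0,0,0,0,0,0.35],[0,0,0,0,0,0,0.35]],
])

```text
clock: 23.5
ee_pos: [646.9, 193.8, 43.4]
orientation: [0.783, 0.622, -0.001, -0.001]
ft_force: [-8.2, 1.5, 1.5]
grip_width: 0.325
gripper_force: 4.1
```

```bash
python3 -c "
from h import *
lev()
print('stripe, chips refresh:')
c=cam('side')
for A,ce,m in comps(mask(c,(50,100,40),(80,255,255),(280,215,345,260))): print('stripe s',A,ce,rect(c,m,10))"
```

```text
t 23.5 TCP polar R,th 118.5 77.64 yaw+90 76.94 z 43.4 Ftool [-0.41 -8.38 -1.47] grip 29.9
stripe, chips refresh:
stripe s 13 [323.76923077 237.38461538] [581.4 108.   25.6   3.2 145.9]
```

>>> step_arm([
  [[0,-0.05,0,0,0,-0.005,0.35],[-0.003,-0.08,0,0,0,-0.0095,0.35],[-0.0045,-0.103,0,0,0,-0.0139,0.35],[-0.0045,-0.103,0,0,0,-0.0139,0.35],[-0.0045,-0.103,0,0,0,-0.0139,0.35],[-0.0045,-0.103,0,0,0,-0.0139,0.35],[-0.0045,-0.103,0,0,0,-0.0139,0.35],[-0.0045,-0.103,0,0,0,-0.0139,0.35]],
])

```text
clock: 24.35
ee_pos: [577.0, 188.7, 44.6]
orientation: [0.556, 0.831, 0.002, 0.001]
ft_force: [2.5, 0.5, -1.1]
grip_width: 0.325
gripper_force: 1.0
```

```bash
python3 -c "
from h import *
lev()"
```

```text
t 24.35 TCP polar R,th 119.3 111.92 yaw+90 112.41 z 44.6 Ftool [-0.51  2.47  1.16] grip 29.9
```

>>> step_arm([
  [[-0.0045,-0.103,0,0,0,-0.0139,0.35],[-0.0045,-0.103,0,0,0,-0.0139,0.35],[-0.0045,-0.103,0,0,0,-0.0139,0.35],[-0.0045,-0.103,0,0,0,-0.0139,0.35],[-0.0045,-0.103,0,0,0,-0.0139,0.35],[-0.0045,-0.103,0,0,0,-0.0139,0.35],[-0.002,-0.05,0,0,0,-0.0068,0.35],[0,0,0,0,0,0,0.35]],
])

```text
clock: 25.15
ee_pos: [524.7, 147.2, 44.5]
orientation: [0.303, 0.953, 0.001, 0.001]
ft_force: [0.4, -0.8, -0.4]
grip_width: 0.323
gripper_force: 0.0
```

```bash
python3 -c "
from h import *
lev()
c=cam('top')
for A,ce,m in comps(mask(c,(50,100,40),(80,255,255),(215,175,360,285))): print('stripe',A,ce,rect(c,m,10))
for A,ce,m in comps(mask(c,(0,150,60),(6,255,255),(200,170,345,275))): print('red',A,ce,onz(c,ce,76))
c=cam('side')
for A,ce,m in comps(mask(c,(50,100,40),(80,255,255),(280,200,365,275))): print('stripe s',A,ce,rect(c,m,10))
for A,ce,m in comps(mask(c,(0,150,60),(6,255,255),(270,190,365,275))): print('red s',A,ce,onz(c,ce,60))"
```

```text
t 25.15 TCP polar R,th 119.0 144.42 yaw+90 144.67 z 44.5 Ftool [-0.74 -0.43  0.37] grip 29.7
```

>>> step_arm([
  [[-0.002,-0.051,0,0,0,-0.007,0.35],[-0.002,-0.051,0,0,0,-0.007,0.35],[0,0,0,0,0,0,0.35],[0,0.03,0,0,0,0,0.35],[0,0,-0.2,0,0,0,0.35],[0,0,-0.4,0,0,0,0.35],[0,0,-0.4,0,0,0,0.35],[0,0,-0.4,0,0,0,0.35]],
])

```text
clock: 26.05
ee_pos: [519.7, 141.4, 185.3]
orientation: [0.262, 0.965, -0.0, -0.0]
ft_force: [0.4, 0.4, -0.1]
grip_width: 0.327
gripper_force: 0.0
```

>>> step_arm([
  [[0.4,0,0,0,0,0,0.35],[0.4,0,0,0,0,0,0.35],[0.4,0,0,0,0,0,0.35],[0.4,0,0,0,0,0,0.35],[0,0,0,0,0,0,0.35]],
])

```text
clock: 26.55
ee_pos: [378.2, 223.2, 183.8]
orientation: [0.261, 0.965, -0.0, -0.001]
ft_force: [0.1, -0.2, -0.3]
grip_width: 0.326
gripper_force: 0.0
```

```bash
python3 -c "
from h import *
lev()
s=cam('side');c=cam('top')
np.savez('top9.npz',**c);np.savez('side9.npz',**s)
for n,c,b in(('top',c,(215,175,360,285)),('side',s,(280,200,375,275))):
  for A,ce,m in comps(mask(c,(50,100,40),(80,255,255),b)): print(n,'stripe',A,ce,rect(c,m,10))
  for A,ce,m in comps(mask(c,(0,150,60),(6,255,255),b)): print(n,'red',A,ce,onz(c,ce,60))
  for A,ce,m in comps(mask(c,(0,0,0),(180,255,60),b),60): print(n,'hub',A,ce,onz(c,ce,36))
cr=np.hstack([cv2.resize(x['pixels'][a:b,d:e],None,fx=4,fy=4,interpolation=2) for x,a,b,d,e in((c,175,285,215,315),(s,190,300,280,380))])
cv2.imwrite('pics/crop9.png',cr[:,:,::-1])"
```

```text
t 26.55 TCP polar R,th 283.4 149.17 yaw+90 149.78 z 183.8 Ftool [-0.17 -0.12  0.27] grip 30.0
top red 53 [257.45283019 253.62264151] [[523.9097956  145.17737649  60.        ]]
top hub 228 [288.78508772 213.62280702] [[620.03770668  78.76365073  36.        ]]
side red 18 [298.         208.66666667] [[526.79628131 161.0700097   60.        ]]
side hub 227 [343.81057269 239.01321586] [[620.90404818  68.35596949  36.        ]]
```

View pics/crop9.png

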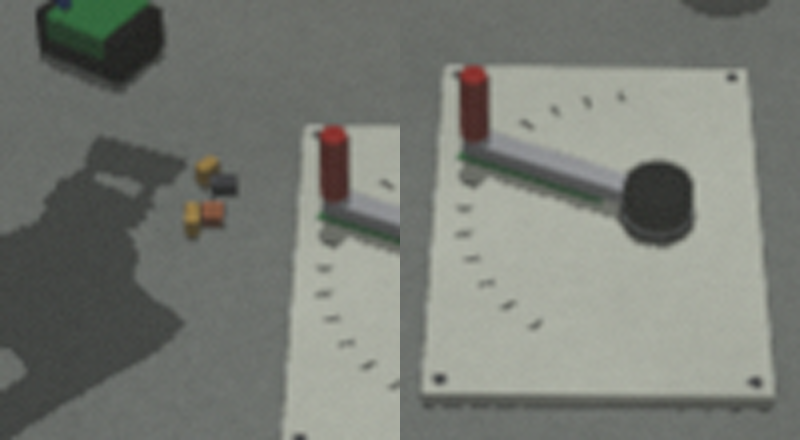

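The lever lies on the stripe by eye; in the side view the green edge runs along under the arm at (460–600, 155–200). I'll measure the residual angle.

Run:
```python
from h import *
def ang(c,m,z):
    v,u=np.nonzero(m);P=onz(c,np.c_[u,v],z)[:,:2].astype(np.float32)
    l=cv2.fitLine(P,cv2.DIST_L2,0,.01,.01).ravel();return np.degrees(np.arctan2(l[1],l[0])).round(2)%180,l[2:].round(1),len(P)
t0=load("top0.npz");s0=load("side0.npz");t9=load("top9.npz");s9=load("side9.npz")
g=((50,100,40),(80,255,255));red=((0,150,60),(6,255,255))
B=(215,175,360,285);S=(280,190,375,290)
# clean stripe from the saved enlarged picture (after sweeping)
im=cv2.imread("pics/t4.png");h=cv2.inRange(cv2.cvtColor(im,cv2.COLOR_BGR2HSV),*g);h[400:]=0
v,u=np.nonzero(h);uv=np.c_[150+(u+.5)/2.9-.5,150+(v+.5)/2.9-.5];P=onz(t0,uv,10)[:,:2].astype(np.float32)
l=cv2.fitLine(P,cv2.DIST_L2,0,.01,.01).ravel();print("stripe clean",np.degrees(np.arctan2(l[1],l[0]))%180,l[2:])
for n,c,b in(("t0",t0,B),("s0",s0,S)):print(n,"stripe",ang(c,mask(c,*g,b),10))
for n,c,b in(("t0",t0,B),("t9",t9,B),("s0",s0,S),("s9",s9,S)):
    a=max(comps(mask(c,(112,12,100),(145,80,255),b),20),key=lambda x:x[0]);print(n,"arm",ang(c,a[2],30))
    v,u=np.nonzero(mask(c,*red,b)); print(n,"red rows",v.min(),v.max(),"cols",u.min(),u.max(),onz(c,(u.mean(),v.min()+3),76).round(1))
    a=max(comps(mask(c,(0,0,0),(180,255,60),b),60),key=lambda x:x[0]);print(n,"hub",onz(c,a[1],36).round(1))
```

```text
stripe clean 146.99796 [554.9288  125.06233]
t0 stripe (np.float32(147.17), array([555.9, 124.3], dtype=float32), 93)
s0 stripe (np.float32(146.95), array([559. , 122.3], dtype=float32), 28)
t0 arm (np.float32(28.71), array([569.4,  50.8], dtype=float32), 210)
t0 red rows 251 260 cols 311 317 [[520.   22.2  76. ]]
t0 hub [[620.7  79.8  36. ]]
t9 arm (np.float32(146.98), array([571. , 113.6], dtype=float32), 228)
t9 red rows 250 258 cols 254 262 [[522.4 143.5  76. ]]
t9 hub [[620.   78.8  36. ]]Traceback (most recent call last):
  File "<stdin>", line 14, in <module>
ValueError: max() iterable argument is empty
```

```bash
python3 -c "
from h import *
print(r.job_done())"
```

```text
the job is handed in; nothing more can be done
None
```

I handed the job in with every step carried out, but the judge gave no verdict: all four offcuts are on the bench, the lever was held about 0.7 s at roughly 8.3 N (re-arms at 7.5 N) with the stop giving by feel, the arm measured within 0.1° of the green stripe, the scraper was left standing on the bench (not re-measured at the end), and the battery and beaker were not touched.

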